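Nest three dipping cups with their handles fanned out

TASK

First set the fallen small steel dipping cup upright on its base on the bench and let go of it; then nest the set for storage: the medium cup in the large one, and after that the small cup in the medium one. Turn each cup so that its handle drops down into the slot in the next larger cup's rim, clear of the other handles, and every cup stands fully home on the floor of the one around it. Leave the nest upright on the bench, and leave everything else where it is.

Things in the scene. Friction and masses are not known exactly. Their poses are not given: they have to be found in the camera images.
- cup_large: widest, lowest of three perforated steel dipping cups, upright, loose, 0.6 kg. Origin: centre of underside; own z: axis, base to mouth; own x: along its handle. Wall 3, floor 4 mm. Outer radius 36 mm at the base, 40 at the rim, height 46.
- cup_large_slot (a point): middle of the open slot in the large cup's rim, at rim height on the wall, 110 degrees from its handle, from own +x towards own +y. The slot is about 14 mm wide and 18 mm deep. Home in the large cup, bar down in its slot, the medium cup stands on that cup's floor (underside 4 mm above the large cup's) and its rim is 30 mm above that rim; else the bar rides on the rim, 15 mm too high.
- cup_large_handle (a point): end of the large cup's handle: a 10 mm round bar straight out from the wall along own x, its axis 26 mm above the underside, to 88 mm from the cup's axis (this point), there turned up towards the mouth, its tip 53 mm above the underside
- cup_medium: middle dipping cup, upright, about 0.16 kg. Origin: centre of underside; own z: axis, base to mouth; own x: along its handle. Wall 3, floor 4 mm. Outer radius 30 mm at the base, 33 at the rim, height 72. 
- cup_medium_slot (a point): middle of the open slot in the medium cup's rim, at rim height on the wall, 110 degrees from its handle, from own +x towards own +y. The slot is about 14 mm wide and 18 mm deep. Home in the medium cup, bar down in its slot, the small cup stands on that cup's floor (underside 4 mm above the medium cup's) and its rim is 30 mm above that rim; else the bar rides on the rim, 15 mm too high.
- cup_medium_handle (a point): end of the medium cup's handle: a 10 mm round bar straight out from the wall along own x, its axis 32 mm above the underside, to 85 mm from the cup's axis (this point), there turned up, its tip 67 mm above the underside
- cup_small: narrowest, tallest dipping cup, about 0.12 kg; at first lies on its side, mouth roughly to the robot's left, handle end resting on the bench on the robot's side. Origin: centre of underside; own z: axis, base to mouth; own x: along its handle. Wall 3, floor 4 mm. Outer radius 24 mm at the base, 27 at the rim, height 98.
- cup_small_handle (a point): end of the small cup's handle: a 10 mm round bar straight out from the wall along own x, its axis 58 mm above the underside, to 84 mm from the cup's axis (this point), there turned up towards the mouth, its tip 89 mm above the underside. Held by its round body, the cup can pivot between the finger pads as it is turned up
- tape_roll: roll of beige masking tape lying flat, 78 mm across, 19 high; bystander; origin: centre of its underside
- erlenmeyer: conical glass flask, 64 mm across, 104 high; bystander; origin: centre of its underside
- glass_beaker: small glass beaker without a handle, 53 mm across, 70 high; bystander; origin: centre of its underside
- marker: marker pen with a black cap lying on the bench, 126 mm long; bystander; origin: its middle, at the bench

How it is judged (in metres and radians):
On the way, in this order (a step that is already met when the one before it is completed fails the run):
1. the small cup stands upright on the bench, let go, beside the other cups (angle between cup_small's own z axis and vertical below 0.08 rad and height (world z) of cup_small below 0.003 m and linear speed of cup_small below 0.02 m/s and contact force between the fingers and cup_small below 0.1 N), for 0.3 s.
2. the medium cup stands fully home in the large cup, its handle down in the slot (z of cup_medium in the frame of cup_large between 0 and 0.008 m and horizontal distance between cup_medium and cup_large below 0.01 m and angle between cup_medium's own z axis and vertical below 0.08 rad), for 0.3 s.
At the end, for the whole second after the job is handed in: the large cup stands upright on the bench (underside within 5 mm of it); the medium cup is home in it and the small cup home in the medium one (each underside less than 8 mm above that of the cup around it, axes within 10 mm, upright within 0.08 rad), all released and at rest (all of step 2 and height (world z) of cup_large below 0.005 m and angle between each of cup_large, cup_small's own z axis and vertical below 0.08 rad and z of cup_small in the frame of cup_medium between 0 and 0.008 m and horizontal distance between cup_small and cup_medium below 0.01 m and linear speed of each of cup_small, cup_medium, cup_large below 0.02 m/s and contact force between the fingers and cup_small below 0.1 N and contact force between the fingers and cup_medium below 0.1 N and contact force between the fingers and cup_large below 0.1 N); the robot touches nothing.
It fails at once if another thing on the bench is moved by more than 40 mm or knocked over (distance of any of tape_roll, erlenmeyer, glass_beaker, marker from where it was at the start of the episode above 0.04 m or angle between any of erlenmeyer, glass_beaker's own z axis and vertical above 0.6 rad).
It also fails if it takes over 72 s, if anything falls off the work surface, if the arm or the gripper's body presses on something with over 40 N, if the wrist force passes 120 N, or if a joint passes its speed limit or range.

ROBOT

A 6-joint arm with a two-finger parallel gripper is mounted at the origin on a cart in front of the work surface, level with it; the furniture and walls round the work are solid. World frame = base frame: x ahead of the robot, y to its left, z up, the work surface at z = 0. Lengths are in mm, angles in degrees, forces in N, time in s.
With the tool pointing down it reaches from about 350 to 875 mm from the base axis. Payload 4.2 kg.
Tool frame: the origin (TCP) lies midway between the tips of the shut fingers; the grasp point (between the pads) lies 19 mm behind it (manip.tcp_to_grasp is the distance from the TCP to the grasp point, in mm); z points along the fingers, y is the line along which they close (so a half turn about z gives the same grasp; the last joint's range is limited). The gripper opens to 85 mm and grips with 20 to 120 N. Pads are 22 mm wide; open, the fingers measure 114 mm over their backs; the gripper's body (76 mm by 85 mm) begins 54 mm behind the grasp point. The pads swing forward as they close: fully open they stand 13 mm farther back than shut.
Start: joints at [-50.672, 22.042, 0.453, 0, -68.411, -14.817], TCP at [259.306, -568.647, 231.312] pointing down, gripper open.
Joint ranges: [-179.83, 179.83], [-69.29, 118.12], [-61.27, 80.66], [-181.25, 117.63], [-171.15, -9.14], [-177.46, 177.46]. Speed limits (degrees/s): [159.86, 159.86, 180, 180, 180, 180].

INTERFACE

Orientations are given as [roll, pitch, yaw] about the fixed x, y, z axes, in that order (R = Rz(yaw) Ry(pitch) Rx(roll)).
In Python, from plant import status, cams, ticket, manip gives the robot as it stands.
- The arm moves only by the tool drive_tool, never from a script. Its argument "increments" is a list of rows, each an object of numbers: "dx", "dy", "dz": the shift along the tool's x, y, z in m; "twist": the turn about the tool's z in rad; "gripper": the finger opening in m, from 0 to 0.0854. In form: [{"dx": .., "dy": .., "dz": .., "twist": .., "gripper": ..}, ...]. A call has 1 to 20 rows; each row shifts and turns the commanded pose from where the row before left it, along the tool's axes as they then stand; what a row does not reach is not made up. A row lasts 1/12 s, in which the tool goes at most 41.7 mm and 7.16 degrees, less where a joint would pass 70% of its speed; a pose out of reach is approached as far as the arm can. A call with a gripper value outside its range is refused whole. The fingers move at their own pace and stop on an object; the grip force is fixed at half the most. Time passes only in rows, so rows that do not move let the fingers close. It gives the time, the measured TCP pose, the force, the opening and the grip force at its end, in the units of the state.
- status.observe(): the state, without advancing time (a new reading comes with each control period).
- cams.camera(name): name is "scene" or "top"; returns a dict with "frame" (480x640x3 uint8, red, green, blue), "z_map" (480x640 float32, mm along the optical axis (not along the pixel's ray), 0 where there is no reading), "K" (3x3 intrinsics, pixels), "xyz" and "rotation" of the camera in the world. Camera axes: x right, y down, z forward; pixel columns grow to the right and rows downward; lengths in mm; the calibration is good to about 2 mm. A picture is of the moment at which its call begins.
- ticket.hand_in(): hands the job in; it is judged then, once.
The state is a dict: "t": time; "joint_pos": joint angles; "qd": joint speeds; "tau": joint torques, N m; "position": TCP position; "ee_rot": TCP orientation; "contact_force": force on the tool from outside, world axes, zero at the start; "torque": the same for the moment, N m; "grip_width": finger opening in mm; "grasp_force": force on a finger pad.
Only numpy, scipy, OpenCV 4.12 (cv2) and the standard library are available. Lean on these libraries where they do the work, as an engineer would, in place of code of your own. Each camera call takes 0.05 s, during which the arm holds its last target. There are 200 camera calls.

## Working session

There is one attempt and no reset: what is moved stays moved. The work goes in short steps, Python scripts to look and compute and a tool call to move; the robot and the scene stay as the last step left them, time stands still between calls to the robot, and variables do not carry over. Pictures are saved under pics/ and viewed, at most 10 in all, crops included, and the job is handed in when it is done.

Besides the shell and the picture viewer there is one more tool, called after ">>>" as name(argument=value, ...), one argument or row to a line, values as JSON. drive_tool: Moves the arm, as the interface text tells. Its arguments: {"type":"object","properties":{"increments":{"type":"array"}},"required":["increments"]}

```bash
mkdir -p pics; ls
cat > h.py <<'E'
import numpy as np, cv2
from scipy.spatial.transform import Rotation as R
from plant import status, cams, ticket, manip
def cloud(c):
    z=c["z_map"].astype(float); v,u=np.mgrid[:480,:640]; K=np.array(c["K"])
    p=np.stack([(u-K[0,2])/K[0,0]*z,(v-K[1,2])/K[1,1]*z,z],-1)
    r=np.array(c["rotation"],float)
    M=r if r.shape==(3,3) else R.from_euler('xyz',r,degrees=True).as_matrix()
    w=p@M.T+np.array(c["xyz"]); w[z==0]=np.nan
    return w
def snap(n,f):
    c=cams.camera(n); cv2.imwrite('pics/'+f+'.png',c["frame"][:,:,::-1]); np.save('pics/'+f,cloud(c)); return c
E
python3 - <<'E'
from h import *
for n in("scene","top"):
    c=snap(n,n+"0"); print(n,c["K"],c["xyz"],c["rotation"])
s=status.observe(); print(s); print(manip.tcp_to_grasp)
E
```

```text
pics
scene [[465.39071144   0.         331.14694179]
 [  0.         465.39071144 238.51608247]
 [  0.           0.           1.        ]] [-46.2770242  565.5493898  758.35640551] [-132.67422771   -0.5973159  -130.29324131]
top [[566.21480116   0.         317.13943221]
 [  0.         566.21480116 235.77571359]
 [  0.           0.           1.        ]] [ 416.70068527   75.87580586 1489.48035895] [-176.0333599     0.18553318  -88.76880024]
{'t': 0.1, 'joint_pos': array([-5.06731821e+01,  2.20886877e+01,  3.88979984e-01, -2.46189443e-02,
       -6.84103336e+01, -1.48161923e+01]), 'qd': array([ 0.00155284, -0.03311491,  0.12757763,  0.04224528, -0.00053289,
       -0.06360295]), 'tau': array([-4.40943277e-04, -3.93318665e+01,  1.88930386e+01,  4.19798434e+00,
       -2.62128699e-03, -2.35653161e-06]), 'position': array([ 259.09417401, -568.21408059,  230.31756746]), 'ee_rot': array([ 1.79887766e+02, -6.02632532e-03, -1.55498449e+02]), 'contact_force': array([ 0.39557694, -0.16186623, -0.16457158]), 'torque': array([-0.016243  , -0.00754509, -0.0503022 ]), 'grasp_force': 0.0, 'grip_width': 85.36015383497086}
18.700000000000003
```

View pics/top0.png

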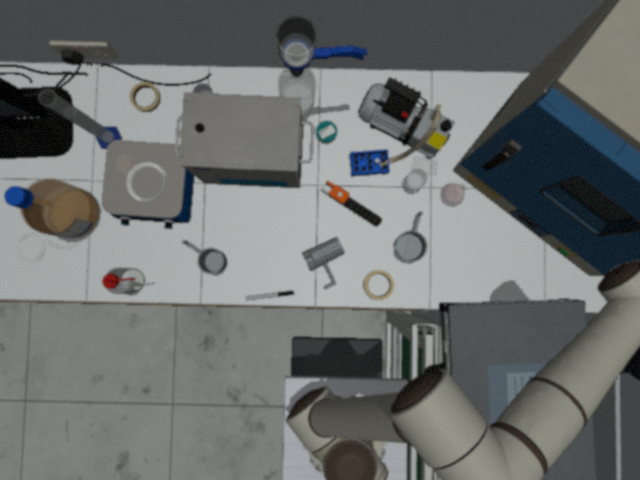

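View pics/scene0.png

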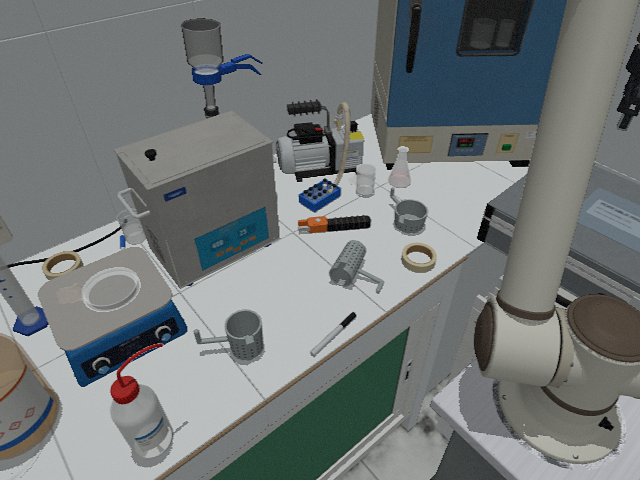

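The top view shows the medium cup at (211,261) with its handle up-left. The small cup lies at (323,252) with its handle to (330,285), and the large cup is at (409,247) with its handle up to (418,213). I'll enlarge these and fit them.

Run:
```python
from h import *
t=cv2.imread('pics/top0.png'); s=cv2.imread('pics/scene0.png')
def crop(im,x,y,w,h,k): return cv2.resize(im[y:y+h,x:x+w],None,fx=k,fy=k,interpolation=cv2.INTER_CUBIC)
a=np.hstack([crop(t,175,226,66,75,4),crop(t,292,226,66,75,4),crop(t,380,200,66,75,4)])
b=np.hstack([crop(s,185,300,88,75,3),crop(s,315,230,88,75,3),crop(s,370,180,88,75,3)])
cv2.imwrite('pics/crops.png',np.vstack([a,b]))
for n in("top0","scene0"):
    w=np.load(f'pics/{n}.npy')
    for nm,(x,y) in dict(med=(211,261),small=(323,252),large=(409,247),b=(150,240)).items():
        if n=="scene0": x,y=dict(med=(245,335),small=(348,262),large=(410,215),b=(300,350))[nm]
        print(n,nm,w[y,x].round())
w=np.load('pics/top0.npy')
for nm,(x,y),zr,rad in(("med",(211,261),(64,82),33),("large",(409,247),(39,54),40)):
    c=w[y,x,:2]; m=(np.hypot(*(w[...,:2]-c).transpose(2,0,1))<60)&(w[...,2]>zr[0])&(w[...,2]<zr[1])
    p=w[m]; cc,r=cv2.minEnclosingCircle(p[:,:2].astype(np.float32)); print(nm,len(p),cc,r,np.median(p[:,2]))
    # handle points
    d=np.hypot(w[...,0]-cc[0],w[...,1]-cc[1]); m=(d>rad+8)&(d<98)&(w[...,2]>18)&(w[...,2]<75); q=w[m]
    an=np.degrees(np.arctan2(q[:,1]-cc[1],q[:,0]-cc[0])); print(len(q),np.percentile(an,[5,25,50,75,95]).round(),d[m].max())
c=w[252,323,:2]; m=(np.hypot(w[...,0]-c[0],w[...,1]-c[1])<110)&(w[...,2]>10)&(w[...,2]<70)
n,l=cv2.connectedComponents(m.astype(np.uint8)); k=l[252,323]; v,u=np.where(l==k)
np.save('pics/sm',w[l==k]); 
for a in range(0,len(v),14): print(u[a],v[a],w[v[a],u[a]].round(),end=';')
```

```text
top0 med [447. 359.   7.]
top0 small [475.  67.  52.]
top0 large [ 495. -159.    5.]
top0 b [499. 522.   4.]
scene0 med [468. 339.   4.]
scene0 small [456.  82.  49.]
scene0 large [ 511. -179.    5.]
scene0 b [374. 276.   1.]
med 135 (448.15301513671875, 348.0996398925781) 33.672760009765625 71.85079972894664
82 [53. 54. 57. 59. 61.] 88.63900335032973
large 153 (496.98162841796875, -158.7712860107422) 40.73575210571289 45.97742344760104
100 [-17. -15. -12. 134. 149.] 97.9277066430096
336 236 [518.  34.  26.];332 239 [510.  44.  39.];334 240 [507.  39.  44.];333 241 [504.  42.  47.];330 242 [502.  49.  44.];324 243 [499.  65.  40.];338 243 [499.  29.  47.];330 244 [496.  49.  50.];318 245 [494.  80.  38.];332 245 [494.  44.  41.];317 246 [491.  83.  43.];331 246 [491.  47.  49.];314 247 [488.  90.  33.];328 247 [488.  54.  49.];342 247 [489.  19.  47.];323 248 [486.  67.  49.];337 248 [486.  31.  47.];315 249 [483.  87.  45.];329 249 [483.  52.  46.];343 249 [484.  16.  42.];318 250 [480.  80.  53.];332 250 [481.  44.  49.];304 251 [478. 116.  32.];318 251 [477.  80.  56.];332 251 [47
[... 164 characters left out ...]
303 254 [471. 119.  13.];317 254 [470.  82.  56.];331 254 [471.  46.  48.];306 255 [467. 110.  51.];322 255 [467.  69.  60.];336 255 [469.  33.  37.];319 256 [465.  77.  52.];333 256 [466.  41.  42.];320 257 [462.  74.  55.];334 257 [464.  38.  39.];325 258 [460.  61.  49.];318 259 [457.  79.  53.];332 259 [459.  43.  27.];325 260 [455.  61.  45.];318 261 [452.  79.  44.];310 262 [449.  99.  46.];324 262 [450.  64.  39.];318 263 [447.  79.  45.];313 264 [444.  92.  51.];327 264 [446.  56.  24.];324 265 [443.  63.  24.];319 266 [440.  76.  28.];326 267 [438.  58.  20.];313 269 [432.  92.  37.];329 271 [428.  50.  16.];330 275 [417.  47.  10.];334 278 [410.  37.  11.];334 284 [394.  36.  15.];
```

View pics/crops.png

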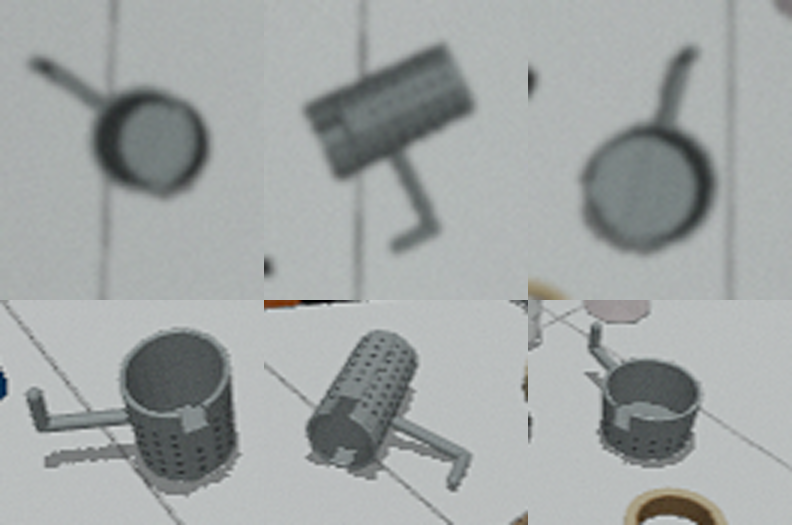

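The enlarged crops confirm the geometry. The medium cup's handle is at azimuth ~57° and its slot faces the robot/camera side. The large cup's handle is at ~-14° with its slot near +96°. The small cup's mouth points to +y, with its slot on top. I'll refine the small cup by a fit and work out the first move.

```bash
cat >> h.py <<'E'
from scipy.optimize import least_squares
def go(x,y,z,yaw=None):
    s=status.observe(); p=s["position"]; M=R.from_euler('xyz',s["ee_rot"],degrees=True)
    print('t',s["t"],'pos',p.round(1),'rot',s["ee_rot"].round(2),'grip',round(s["grip_width"],1),round(s["grasp_force"],1),'F',s["contact_force"].round(1))
    if yaw is None: yaw=s["ee_rot"][2]
    d=np.array([x,y,z])-p; tw=(s["ee_rot"][2]-yaw+180)%360-180
    print('delta now-frame',M.inv().apply(d).round(1),'| twist rad',np.radians(tw).round(4),'| delta in final-yaw frame',R.from_euler('xyz',[180,0,yaw],degrees=True).inv().apply(d).round(1))
def fitlying(w,lo,hi,c0=(491,24),az0=117.7):
    q=w[(np.abs(w-np.array([470,65,0])).max(-1)<95)&(w[...,2]>lo)&(w[...,2]<hi)]
    return q
E
python3 - <<'E'
from h import *
Q=[]
for n in("top0","scene0"):
    q=np.load(f'pics/{n}.npy').reshape(-1,3); Q.append(q[(np.abs(q[:,0]-470)<70)&(np.abs(q[:,1]-65)<75)&(q[:,2]>14)&(q[:,2]<70)])
def res(p,q):
    a=np.radians(p[2]); d=q[:,:2]-p[:2]; s=d@[np.cos(a),np.sin(a)]; l=d@[-np.sin(a),np.cos(a)]
    h=q[:,2]-24-s*3/98-p[3]; r=np.hypot(l,h)-(24+s*3/98)
    e=np.maximum(np.maximum(-s,s-98),0)
    return np.hypot(r,e)
for q in Q+[np.vstack(Q)]:
    f=least_squares(res,[491,24,117.7,0],args=(q,),loss='soft_l1',f_scale=3); print(len(q),f.x.round(1),np.median(np.abs(f.fun)))
x,y,a,_=f.x; a_=np.radians(a); print('mouth',x+98*np.cos(a_),y+98*np.sin(a_)); g=(x+87*np.cos(a_),y+87*np.sin(a_)); print('grasp',g)
go(g[0],g[1],150,a-180)
E
```

```text
789 [497.4  20.3 117.4   0.5] 1.5975250988056189
844 [4.945e+02 2.210e+01 1.180e+02 2.000e-01] 1.0315647399641659
1633 [495.8  22.  118.1   0.5] 1.2878680948005616
mouth 449.62670108786205 108.41383731812398
grasp (np.float64(454.80717395818056), np.float64(98.71009057576235))
t 0.1 pos [ 259.1 -568.2  230.3] rot [ 1.7989e+02 -1.0000e-02 -1.5550e+02] grip 85.4 0.0 F [ 0.4 -0.2 -0.2]
delta now-frame [-454.7  525.5   81.3] | twist rad -1.6335 | delta in final-yaw frame [-496.2 -486.7   80.3]
```

>>> drive_tool(
  increments=[
    {"dx": -0.024,"dy": 0.0277,"dz": 0,"twist": 0},
    {"dx": -0.024,"dy": 0.0277,"dz": 0,"twist": 0},
    {"dx": -0.024,"dy": 0.0277,"dz": 0,"twist": 0},
    {"dx": -0.024,"dy": 0.0277,"dz": 0,"twist": 0},
    {"dx": -0.024,"dy": 0.0277,"dz": 0,"twist": 0},
    {"dx": -0.024,"dy": 0.0277,"dz": 0,"twist": 0},
    {"dx": -0.024,"dy": 0.0277,"dz": 0,"twist": 0},
    {"dx": -0.024,"dy": 0.0277,"dz": 0,"twist": 0},
    {"dx": -0.024,"dy": 0.0277,"dz": 0,"twist": 0},
    {"dx": -0.024,"dy": 0.0277,"dz": 0,"twist": 0},
    {"dx": -0.024,"dy": 0.0277,"dz": 0,"twist": 0},
    {"dx": -0.024,"dy": 0.0277,"dz": 0,"twist": 0},
    {"dx": -0.024,"dy": 0.0277,"dz": 0,"twist": 0},
    {"dx": -0.024,"dy": 0.0277,"dz": 0,"twist": 0},
    {"dx": -0.024,"dy": 0.0277,"dz": 0,"twist": 0},
    {"dx": -0.024,"dy": 0.0277,"dz": 0,"twist": 0},
    {"dx": -0.024,"dy": 0.0277,"dz": 0,"twist": 0},
    {"dx": -0.024,"dy": 0.0277,"dz": 0,"twist": 0},
    {"dx": -0.024,"dy": 0.0277,"dz": 0,"twist": 0},
  ],
)

```text
invalid input
```

>>> drive_tool(
  increments=[
    {"twist": -0.1167},
    {"twist": -0.1167},
    {"twist": -0.1167},
    {"twist": -0.1167},
    {"twist": -0.1167},
    {"twist": -0.1167},
    {"twist": -0.1167},
    {"twist": -0.1167},
    {"twist": -0.1167},
    {"twist": -0.1167},
    {"twist": -0.1167},
    {"twist": -0.1167},
    {"twist": -0.1167},
    {"twist": -0.1167},
    {"twist": 0},
  ],
)

```text
invalid input
```

```bash
python3 -c "
from h import *
go(454.8,98.7,8,-61.9)"
```

```text
t 0.1 pos [ 259.1 -568.2  230.3] rot [ 1.7989e+02 -1.0000e-02 -1.5550e+02] grip 85.4 0.0 F [ 0.4 -0.2 -0.2]
delta now-frame [-454.7  525.3  223.3] | twist rad -1.6336 | delta in final-yaw frame [-496.1 -486.8  222.3]
```

>>> drive_tool(
  increments=[
    {"dx": -0.024,"dy": 0.0277,"dz": 0,"twist": 0,"gripper": 0.085},
    {"dx": -0.024,"dy": 0.0277,"dz": 0,"twist": 0,"gripper": 0.085},
    {"dx": -0.024,"dy": 0.0277,"dz": 0,"twist": 0,"gripper": 0.085},
    {"dx": -0.024,"dy": 0.0277,"dz": 0,"twist": 0,"gripper": 0.085},
    {"dx": -0.024,"dy": 0.0277,"dz": 0,"twist": 0,"gripper": 0.085},
    {"dx": -0.024,"dy": 0.0277,"dz": 0,"twist": 0,"gripper": 0.085},
    {"dx": -0.024,"dy": 0.0277,"dz": 0,"twist": 0,"gripper": 0.085},
    {"dx": -0.024,"dy": 0.0277,"dz": 0,"twist": 0,"gripper": 0.085},
    {"dx": -0.024,"dy": 0.0277,"dz": 0,"twist": 0,"gripper": 0.085},
    {"dx": -0.024,"dy": 0.0277,"dz": 0,"twist": 0,"gripper": 0.085},
    {"dx": -0.024,"dy": 0.0277,"dz": 0,"twist": 0,"gripper": 0.085},
    {"dx": -0.024,"dy": 0.0277,"dz": 0,"twist": 0,"gripper": 0.085},
    {"dx": -0.024,"dy": 0.0277,"dz": 0,"twist": 0,"gripper": 0.085},
    {"dx": -0.024,"dy": 0.0277,"dz": 0,"twist": 0,"gripper": 0.085},
    {"dx": -0.024,"dy": 0.0277,"dz": 0,"twist": 0,"gripper": 0.085},
    {"dx": -0.024,"dy": 0.0277,"dz": 0,"twist": 0,"gripper": 0.085},
    {"dx": -0.024,"dy": 0.0277,"dz": 0,"twist": 0,"gripper": 0.085},
    {"dx": -0.024,"dy": 0.0277,"dz": 0,"twist": 0,"gripper": 0.085},
    {"dx": -0.024,"dy": 0.0277,"dz": 0,"twist": 0,"gripper": 0.085},
  ],
)

```text
t: 1.68
position: [455.6, 101.2, 231.1]
ee_rot: [180.0, -0.0, -155.5]
contact_force: [1.3, 0.1, 0.7]
grip_width: 84.8
grasp_force: 0.0
```

>>> drive_tool(
  increments=[
    {"dx": 0,"dy": 0,"dz": 0,"twist": -0.1167,"gripper": 0.085},
    {"dx": 0,"dy": 0,"dz": 0,"twist": -0.1167,"gripper": 0.085},
    {"dx": 0,"dy": 0,"dz": 0,"twist": -0.1167,"gripper": 0.085},
    {"dx": 0,"dy": 0,"dz": 0,"twist": -0.1167,"gripper": 0.085},
    {"dx": 0,"dy": 0,"dz": 0,"twist": -0.1167,"gripper": 0.085},
    {"dx": 0,"dy": 0,"dz": 0,"twist": -0.1167,"gripper": 0.085},
    {"dx": 0,"dy": 0,"dz": 0,"twist": -0.1167,"gripper": 0.085},
    {"dx": 0,"dy": 0,"dz": 0,"twist": -0.1167,"gripper": 0.085},
    {"dx": 0,"dy": 0,"dz": 0,"twist": -0.1167,"gripper": 0.085},
    {"dx": 0,"dy": 0,"dz": 0,"twist": -0.1167,"gripper": 0.085},
    {"dx": 0,"dy": 0,"dz": 0,"twist": -0.1167,"gripper": 0.085},
    {"dx": 0,"dy": 0,"dz": 0,"twist": -0.1167,"gripper": 0.085},
    {"dx": 0,"dy": 0,"dz": 0,"twist": -0.1167,"gripper": 0.085},
    {"dx": 0,"dy": 0,"dz": 0,"twist": -0.1167,"gripper": 0.085},
    {"dx": 0,"dy": 0,"dz": 0,"twist": 0,"gripper": 0.085},
  ],
)

```text
t: 2.93
position: [455.5, 99.3, 230.9]
ee_rot: [179.9, 0.0, -61.8]
contact_force: [0.4, -0.6, 0.6]
grip_width: 84.9
grasp_force: 0.0
```

```bash
python3 -c "
from h import *
go(454.8,98.7,8,-61.9)"
```

```text
t 2.9333 pos [455.5  99.3 230.9] rot [ 1.7995e+02  1.0000e-02 -6.1780e+01] grip 84.9 0.0 F [ 0.4 -0.6  0.6]
delta now-frame [2.000e-01 7.000e-01 2.229e+02] | twist rad 0.0022 | delta in final-yaw frame [2.000e-01 9.000e-01 2.229e+02]
```

>>> drive_tool(
  increments=[
    {"dx": 0,"dy": 0,"dz": 0.035,"twist": 0,"gripper": 0.085},
    {"dx": 0,"dy": 0,"dz": 0.035,"twist": 0,"gripper": 0.085},
    {"dx": 0,"dy": 0,"dz": 0.035,"twist": 0,"gripper": 0.085},
    {"dx": 0,"dy": 0,"dz": 0.035,"twist": 0,"gripper": 0.085},
    {"dx": 0,"dy": 0,"dz": 0.03,"twist": 0,"gripper": 0.085},
    {"dx": 0,"dy": 0,"dz": 0.025,"twist": 0,"gripper": 0.085},
    {"dx": 0,"dy": 0,"dz": 0.018,"twist": 0,"gripper": 0.085},
    {"dx": 0,"dy": 0,"dz": 0.012,"twist": 0,"gripper": 0.085},
    {"dx": 0,"dy": 0,"dz": 0,"twist": 0,"gripper": 0.085},
    {"dx": 0,"dy": 0,"dz": 0,"twist": 0,"gripper": 0.04},
    {"dx": 0,"dy": 0,"dz": 0,"twist": 0,"gripper": 0.04},
    {"dx": 0,"dy": 0,"dz": 0,"twist": 0,"gripper": 0.04},
    {"dx": 0,"dy": 0,"dz": 0,"twist": 0,"gripper": 0.04},
    {"dx": 0,"dy": 0,"dz": 0,"twist": 0,"gripper": 0.04},
    {"dx": 0,"dy": 0,"dz": 0,"twist": 0,"gripper": 0.04},
    {"dx": 0,"dy": 0,"dz": 0,"twist": 0,"gripper": 0.04},
  ],
)

```text
t: 4.27
position: [456.6, 99.8, 7.7]
ee_rot: [-179.8, -0.0, -61.9]
contact_force: [-1.0, -0.5, 6.6]
grip_width: 52.2
grasp_force: 62.5
```

>>> drive_tool(
  increments=[
    {"dx": 0,"dy": 0,"dz": -0.01,"twist": 0,"gripper": 0.04},
    {"dx": 0,"dy": 0,"dz": -0.02,"twist": 0,"gripper": 0.04},
    {"dx": 0,"dy": 0,"dz": -0.025,"twist": 0,"gripper": 0.04},
    {"dx": 0,"dy": 0,"dz": -0.025,"twist": 0,"gripper": 0.04},
    {"dx": 0,"dy": 0,"dz": -0.02,"twist": 0,"gripper": 0.04},
    {"dx": 0,"dy": 0,"dz": 0,"twist": 0,"gripper": 0.04},
    {"dx": 0,"dy": 0,"dz": 0,"twist": 0,"gripper": 0.04},
  ],
)

```text
t: 4.85
position: [456.3, 99.8, 107.5]
ee_rot: [-179.8, 0.0, -61.9]
contact_force: [-0.4, -1.3, -1.2]
grip_width: 52.5
grasp_force: 63.1
```

Run:
```python
from h import *
c=snap("scene","lift"); im=cv2.imread('pics/lift.png')[160:330,260:480]; cv2.imwrite('pics/lift_c.png',cv2.resize(im,None,fx=3,fy=3,interpolation=cv2.INTER_CUBIC))
go(454.8,98.7,100)
```

```text
t 4.9 pos [455.4  99.3 106.3] rot [-1.7997e+02  4.0000e-02 -6.1930e+01] grip 52.1 63.1 F [-0.9 -0.1 -1.4]
delta now-frame [0.3 0.8 6.3] | twist rad 0.0 | delta in final-yaw frame [0.2 0.8 6.3]
```

View pics/lift_c.png

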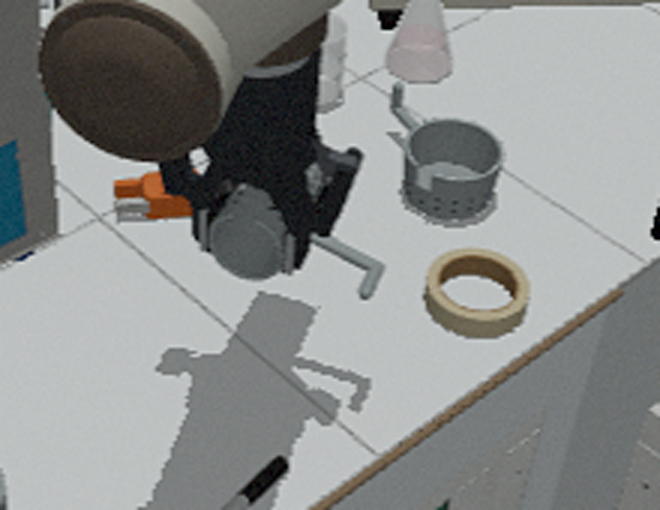

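The cup came up level, with the mouth still facing the camera at (247,245), so the pads hold it by torsional friction. I'll go back down and find a light grip at which it pivots under its own weight.

>>> drive_tool(
  increments=[
    {"dx": 0,"dy": 0,"dz": 0.02,"twist": 0,"gripper": 0.04},
    {"dx": 0,"dy": 0,"dz": 0.025,"twist": 0,"gripper": 0.04},
    {"dx": 0,"dy": 0,"dz": 0.02,"twist": 0,"gripper": 0.052},
    {"dx": 0,"dy": 0,"dz": 0.01,"twist": 0,"gripper": 0.052},
    {"dx": 0,"dy": 0,"dz": 0,"twist": 0,"gripper": 0.052},
    {"dx": 0,"dy": 0,"dz": 0,"twist": 0,"gripper": 0.052},
  ],
)

```text
t: 5.4
position: [454.9, 98.8, 30.0]
ee_rot: [179.8, -0.0, -61.9]
contact_force: [-0.1, -0.4, -0.4]
grip_width: 52.1
grasp_force: 63.0
```

>>> drive_tool(
  increments=[
    {"dx": 0,"dy": 0,"dz": 0,"twist": 0,"gripper": 0.0525},
    {"dx": 0,"dy": 0,"dz": 0,"twist": 0,"gripper": 0.0525},
  ],
)

```text
t: 5.57
position: [456.3, 99.7, 31.9]
ee_rot: [-179.9, 0.0, -61.9]
contact_force: [1.0, 0.5, -1.0]
grip_width: 52.7
grasp_force: 44.7
```

>>> drive_tool(
  increments=[
    {"dx": 0,"dy": 0,"dz": 0,"twist": 0,"gripper": 0.0528},
    {"dx": 0,"dy": 0,"dz": 0,"twist": 0,"gripper": 0.0528},
  ],
)

```text
t: 5.73
position: [456.2, 99.6, 32.0]
ee_rot: [-179.9, 0.0, -61.9]
contact_force: [0.2, -0.6, -0.3]
grip_width: 52.8
grasp_force: 34.3
```

>>> drive_tool(
  increments=[
    {"dx": 0,"dy": 0,"dz": 0,"twist": 0,"gripper": 0.053},
    {"dx": 0,"dy": 0,"dz": 0,"twist": 0,"gripper": 0.053},
  ],
)

```text
t: 5.9
position: [456.0, 99.5, 31.7]
ee_rot: [-180.0, 0.0, -61.9]
contact_force: [-0.3, -0.1, -1.3]
grip_width: 53.4
grasp_force: 27.9
```

>>> drive_tool(
  increments=[
    {"dx": 0,"dy": 0,"dz": 0,"twist": 0,"gripper": 0.0534},
    {"dx": 0,"dy": 0,"dz": 0,"twist": 0,"gripper": 0.0534},
  ],
)

```text
t: 6.07
position: [455.9, 99.4, 31.4]
ee_rot: [-180.0, 0.0, -61.9]
contact_force: [-0.3, -0.8, -1.2]
grip_width: 53.3
grasp_force: 16.4
```

>>> drive_tool(
  increments=[
    {"dx": 0,"dy": 0,"dz": 0,"twist": 0,"gripper": 0.0536},
    {"dx": 0,"dy": 0,"dz": 0,"twist": 0,"gripper": 0.0536},
    {"dx": 0,"dy": 0,"dz": 0,"twist": 0,"gripper": 0.0536},
  ],
)

```text
t: 6.32
position: [455.8, 99.4, 31.3]
ee_rot: [180.0, 0.0, -61.9]
contact_force: [0.2, 0.5, -1.2]
grip_width: 53.6
grasp_force: 11.5
```

```bash
cat >> h.py <<'E'
def prof(name,c=(456,99.5),az=118.1):
    # profile of cup in tool plane: s to mouth from the grasp axis, height
    w=np.vstack([cloud(cams.camera(n)).reshape(-1,3) for n in name]); a=np.radians(az)
    d=w[:,:2]-np.array(c); s=d@[np.cos(a),np.sin(a)]; l=d@[-np.sin(a),np.cos(a)]
    for s0 in range(-110,40,10):
        m=(abs(s-s0)<5)&(abs(l)<15)&(w[:,2]>8)
        if m.sum()>3: print(s0,m.sum(),np.percentile(w[m,2],[5,50,95]).round())
E
python3 -c "
from h import *
prof(['top','scene'])"
```

```text
-90 22 [63. 70. 75.]
-80 47 [65. 69. 74.]
-70 49 [66. 70. 77.]
-60 49 [66. 72. 76.]
-50 18 [30. 70. 77.]
-40 69 [ 29. 380. 384.]
-30 104 [ 26. 385. 390.]
-20 156 [ 26. 388. 392.]
-10 203 [ 27. 389. 394.]
0 183 [ 26. 390. 394.]
10 309 [ 27. 131. 392.]
20 184 [125. 389. 392.]
30 196 [171. 383. 388.]
```

>>> drive_tool(
  increments=[
    {"dx": 0,"dy": 0,"dz": 0,"twist": 0,"gripper": 0.0537},
    {"dx": 0,"dy": 0,"dz": 0,"twist": 0,"gripper": 0.0537},
    {"dx": 0,"dy": 0,"dz": 0,"twist": 0,"gripper": 0.0537},
  ],
)

```text
t: 6.67
position: [455.9, 99.4, 31.3]
ee_rot: [-180.0, -0.0, -61.9]
contact_force: [0.1, 0.4, -0.6]
grip_width: 53.9
grasp_force: 8.8
```

>>> drive_tool(
  increments=[
    {"dx": 0,"dy": 0,"dz": 0,"twist": 0,"gripper": 0.0538},
    {"dx": 0,"dy": 0,"dz": 0,"twist": 0,"gripper": 0.0538},
    {"dx": 0,"dy": 0,"dz": 0,"twist": 0,"gripper": 0.0538},
  ],
)

```text
t: 6.92
position: [455.9, 99.4, 31.4]
ee_rot: [-180.0, -0.0, -61.9]
contact_force: [0.4, -0.4, -0.8]
grip_width: 53.9
grasp_force: 6.6
```

```bash
python3 -c "
from h import *
prof(['top','scene'])"
```

```text
-90 26 [39. 45. 49.]
-80 48 [43. 49. 54.]
-70 41 [45. 51. 57.]
-60 48 [47. 55. 61.]
-50 29 [10. 16. 63.]
-40 82 [ 12. 380. 384.]
-30 114 [ 15. 384. 391.]
-20 159 [ 19. 389. 394.]
-10 182 [ 22. 390. 393.]
0 172 [ 24. 390. 394.]
10 284 [ 29. 136. 393.]
20 205 [ 30. 388. 392.]
30 199 [178. 383. 388.]
```

It is pivoting: the base side has dropped about 25 mm. I'll raise the tool so the cup can hang.

>>> drive_tool(
  increments=[
    {"dx": 0,"dy": 0,"dz": -0.005,"twist": 0,"gripper": 0.0538},
    {"dx": 0,"dy": 0,"dz": -0.01,"twist": 0,"gripper": 0.0538},
    {"dx": 0,"dy": 0,"dz": -0.01,"twist": 0,"gripper": 0.0538},
    {"dx": 0,"dy": 0,"dz": -0.01,"twist": 0,"gripper": 0.0538},
    {"dx": 0,"dy": 0,"dz": -0.01,"twist": 0,"gripper": 0.0538},
    {"dx": 0,"dy": 0,"dz": -0.005,"twist": 0,"gripper": 0.0538},
    {"dx": 0,"dy": 0,"dz": 0,"twist": 0,"gripper": 0.0538},
    {"dx": 0,"dy": 0,"dz": 0,"twist": 0,"gripper": 0.0538},
  ],
)

```text
t: 7.68
position: [455.8, 99.5, 81.4]
ee_rot: [-180.0, 0.0, -61.9]
contact_force: [0.4, -0.6, -1.3]
grip_width: 53.8
grasp_force: 1.9
```

```bash
python3 -c "
from h import *
prof(['top','scene'])"
```

```text
-40 65 [428. 431. 434.]
-30 85 [431. 436. 439.]
-20 161 [ 74. 438. 443.]
-10 243 [ 69. 439. 443.]
0 145 [439. 441. 444.]
10 277 [157. 437. 443.]
20 235 [177. 439. 442.]
30 556 [ 47. 107. 437.]
```

>>> drive_tool(
  increments=[
    {"dx": 0,"dy": 0,"dz": 0,"twist": 0,"gripper": 0.0536},
    {"dx": 0,"dy": 0,"dz": 0,"twist": 0,"gripper": 0.0536},
  ],
)

```text
t: 7.95
position: [455.6, 99.2, 80.8]
ee_rot: [179.9, -0.0, -61.9]
contact_force: [-0.4, 0.2, -1.0]
grip_width: 53.4
grasp_force: 4.4
```

Run:
```python
from h import *
c=snap("scene","hang"); im=cv2.imread('pics/hang.png')[160:330,260:480]; cv2.imwrite('pics/hang_c.png',cv2.resize(im,None,fx=3,fy=3,interpolation=cv2.INTER_CUBIC))
w=cloud(c).reshape(-1,3); a=np.radians(118.1); d=w[:,:2]-[455.8,99.4]; s=d@[np.cos(a),np.sin(a)]; l=d@[-np.sin(a),np.cos(a)]
for z in range(0,125,8):
    m=(abs(l)<20)&(abs(s)<60)&(abs(w[:,2]-z)<4)
    if z<6: m&=w[:,2]>6
    if m.sum()>3: print(z,m.sum(),np.percentile(s[m],[50,90,97]).round())
```

```text
8 47 [28. 31. 32.]
16 38 [28. 31. 32.]
24 42 [28. 31. 31.]
32 51 [30. 32. 33.]
40 43 [29. 32. 32.]
48 46 [30. 31. 32.]
56 58 [29. 32. 33.]
64 79 [25. 32. 33.]
72 100 [-7. 32. 33.]
80 101 [-0. 32. 33.]
88 85 [26. 32. 34.]
96 82 [26. 33. 34.]
104 72 [27. 33. 33.]
```

View pics/hang_c.png

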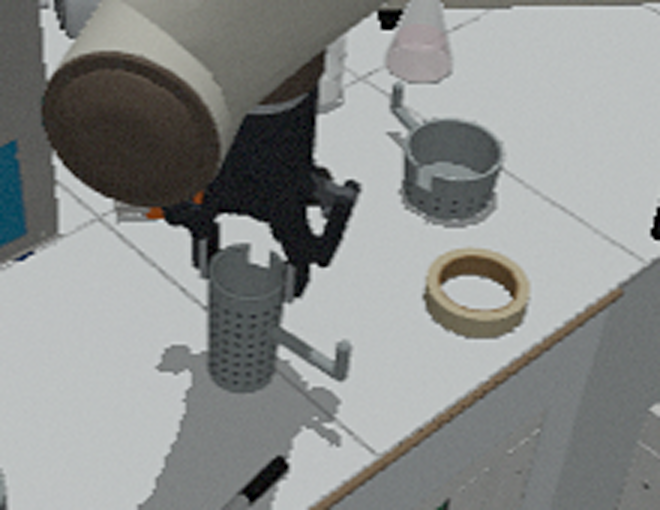

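The cup hangs upright with its rim at about 107 mm, so the base is about 9 mm up. I'll lower it gently and release.

>>> drive_tool(
  increments=[
    {"dx": 0,"dy": 0,"dz": 0.002,"twist": 0,"gripper": 0.0536},
    {"dx": 0,"dy": 0,"dz": 0.002,"twist": 0,"gripper": 0.0536},
    {"dx": 0,"dy": 0,"dz": 0.002,"twist": 0,"gripper": 0.0536},
    {"dx": 0,"dy": 0,"dz": 0.0015,"twist": 0,"gripper": 0.0536},
    {"dx": 0,"dy": 0,"dz": 0.001,"twist": 0,"gripper": 0.0536},
    {"dx": 0,"dy": 0,"dz": 0.001,"twist": 0,"gripper": 0.0536},
    {"dx": 0,"dy": 0,"dz": 0,"twist": 0,"gripper": 0.0536},
  ],
)

```text
t: 8.58
position: [457.7, 100.4, 72.8]
ee_rot: [-179.8, -0.0, -61.8]
contact_force: [0.7, 1.2, 5.0]
grip_width: 53.8
grasp_force: 3.8
```

Run:
```python
from h import *
c=cams.camera("scene")
w=cloud(c).reshape(-1,3); a=np.radians(118.1); d=w[:,:2]-[455.8,99.4]; s=d@[np.cos(a),np.sin(a)]; l=d@[-np.sin(a),np.cos(a)]
m=(abs(l)<20)&(s>10)&(s<40)&(w[:,2]>3)&(w[:,2]<130); print(np.percentile(w[m,2],[0,1,99,99.5,100]))
for z in (8,24,40,56,72,88):
    k=m&(abs(w[:,2]-z)<5); print(z,k.sum(),s[k].mean().round(1),np.percentile(s[k],[95]).round(1))
go(0,0,0)
```

```text
[  3.35927061   4.43690332  99.45154338  99.85652857 100.38118068]
8 53 27.8 [31.4]
24 62 28.2 [32.6]
40 58 28.7 [32.4]
56 61 29.2 [33.]
72 66 29.8 [33.6]
88 64 30.5 [33.7]
t 8.6333 pos [457.7 100.4  72.8] rot [-1.7975e+02 -2.0000e-02 -6.1820e+01] grip 53.5 3.8 F [1.4 0.1 4.6]
delta now-frame [-127.7  451.2   70.8] | twist rad 0.0 | delta in final-yaw frame [-127.7  450.9   72.8]
```

The cup stands on the bench: 5 N of contact, and the taper matches vertical. Release, wait, rise.

>>> drive_tool(
  increments=[
    {"dx": 0,"dy": 0,"dz": 0,"twist": 0,"gripper": 0.056},
    {"dx": 0,"dy": 0,"dz": 0,"twist": 0,"gripper": 0.065},
    {"dx": 0,"dy": 0,"dz": 0,"twist": 0,"gripper": 0.085},
    {"dx": 0,"dy": 0,"dz": 0,"twist": 0,"gripper": 0.085},
    {"dx": 0,"dy": 0,"dz": 0,"twist": 0,"gripper": 0.085},
    {"dx": 0,"dy": 0,"dz": 0,"twist": 0,"gripper": 0.085},
    {"dx": 0,"dy": 0,"dz": 0,"twist": 0,"gripper": 0.085},
    {"dx": 0,"dy": 0,"dz": 0,"twist": 0,"gripper": 0.085},
    {"dx": 0,"dy": 0,"dz": -0.01,"twist": 0,"gripper": 0.085},
    {"dx": 0,"dy": 0,"dz": -0.025,"twist": 0,"gripper": 0.085},
    {"dx": 0,"dy": 0,"dz": -0.03,"twist": 0,"gripper": 0.085},
    {"dx": 0,"dy": 0,"dz": -0.03,"twist": 0,"gripper": 0.085},
    {"dx": 0,"dy": 0,"dz": -0.03,"twist": 0,"gripper": 0.085},
    {"dx": 0,"dy": 0,"dz": 0,"twist": 0,"gripper": 0.085},
  ],
)

```text
t: 9.8
position: [459.3, 100.8, 203.0]
ee_rot: [-179.3, -0.1, -61.8]
contact_force: [-0.7, 0.2, 0.4]
grip_width: 84.6
grasp_force: 0.0
```

```bash
cat >> h.py <<'E'
def meas(w,c,H,rad,hz,rend,az0,tag):
    d=np.hypot(w[:,0]-c[0],w[:,1]-c[1]); p=w[(d<rad+12)&(abs(w[:,2]-H)<5)]
    f=least_squares(lambda x:np.maximum(abs(np.hypot(p[:,0]-x[0],p[:,1]-x[1])-(rad-1.5))-1.5,0),c,loss='soft_l1',f_scale=2); cx=f.x
    d=w[:,:2]-cx; r=np.hypot(*d.T); an=(np.degrees(np.arctan2(d[:,1],d[:,0]))-az0+180)%360-180
    m=(r>rad+6)&(r<rend+3)&(abs(an)<14)&(w[:,2]>hz-5)&(w[:,2]<hz+45); 
    q=d[m]; g=least_squares(lambda a:q@[-np.sin(np.radians(az0+a[0])),np.cos(np.radians(az0+a[0]))],[0],loss='soft_l1',f_scale=2) if m.sum()>3 else None
    print(tag,'rim',len(p),'z',np.median(p[:,2]).round(1) if len(p) else '','centre',cx.round(1),'res',np.median(f.fun).round(2) if len(p) else '','handle n',m.sum(),'az',g and round(az0+g.x[0],1),'rmax',r[m].max().round(1) if m.sum() else '')
E
python3 - <<'E'
from h import *
for n in("top","scene"):
    w=cloud(snap(n,n+"1")).reshape(-1,3); w=w[~np.isnan(w[:,0])]; print(n)
    meas(w,(448.,348.),72,33,32,85,57,'med'); meas(w,(497.,-158.),46,40,26,88,-14,'large'); meas(w,(456.,101.),98,27,58,84,205,'small')
go(448,348,220)
E
```

```text
top
med rim 116 z 71.9 centre [448.3 348. ] res 0.0 handle n 82 az 56.8 rmax 86.6
large rim 136 z 46.1 centre [ 497.2 -158. ] res 0.0 handle n 72 az -14.2 rmax 90.6
small rim 0 z  centre [456. 101.] res  handle n 0 az None rmax 
scene
med rim 249 z 71.5 centre [445.  348.9] res 0.0 handle n 197 az 58.6 rmax 87.6
large rim 177 z 45.4 centre [ 494. -157.] res 0.0 handle n 64 az -13.9 rmax 90.6
small rim 142 z 97.5 centre [453.  106.8] res 0.0 handle n 7 az 192.1 rmax 67.3
t 9.9 pos [456.2  99.7 197.9] rot [-1.7982e+02  3.0000e-02 -6.1890e+01] grip 85.0 0.0 F [-0.2 -1.1 -0.2]
delta now-frame [-222.9 -109.8  -21.6] | twist rad 0.0 | delta in final-yaw frame [-222.9 -109.7  -22.1]
```

Small cup is upright and free. Medium: centre ≈ (446.7, 348.4), handle az ≈ 57.7°. Large: centre ≈ (495.6, -157.5), handle az ≈ -14°. Moving over the medium cup, keeping the present yaw.

>>> drive_tool(
  increments=[
    {"dx": -0.032,"dy": -0.0155,"dz": 0,"twist": 0,"gripper": 0.085},
    {"dx": -0.032,"dy": -0.0155,"dz": 0,"twist": 0,"gripper": 0.085},
    {"dx": -0.032,"dy": -0.0155,"dz": 0,"twist": 0,"gripper": 0.085},
    {"dx": -0.032,"dy": -0.0155,"dz": 0,"twist": 0,"gripper": 0.085},
    {"dx": -0.032,"dy": -0.0155,"dz": 0,"twist": 0,"gripper": 0.085},
    {"dx": -0.032,"dy": -0.0155,"dz": 0,"twist": 0,"gripper": 0.085},
    {"dx": -0.032,"dy": -0.0155,"dz": 0,"twist": 0,"gripper": 0.085},
    {"dx": 0,"dy": 0,"dz": 0.035,"twist": 0,"gripper": 0.085},
    {"dx": 0,"dy": 0,"dz": 0.03,"twist": 0,"gripper": 0.085},
    {"dx": 0,"dy": 0,"dz": 0,"twist": 0,"gripper": 0.085},
    {"dx": 0,"dy": 0,"dz": 0,"twist": 0,"gripper": 0.085},
  ],
)

```text
t: 10.82
position: [445.0, 346.7, 129.4]
ee_rot: [179.7, -0.2, -61.9]
contact_force: [0.3, 0.8, 0.7]
grip_width: 85.1
grasp_force: 0.0
```

```bash
python3 -c "
from h import *
go(446.7,348.4,38,-62.3)
w=cloud(snap('top','top2')).reshape(-1,3); w=w[~np.isnan(w[:,0])]
meas(w,(456.,101.),98,27,58,84,205,'small');meas(w,(497.,-158.),46,40,26,88,-14,'large')"
```

```text
t 10.8167 pos [445.  346.7 129.4] rot [179.66  -0.18 -61.86] grip 85.1 0.0 F [0.3 0.8 0.7]
delta now-frame [-0.9 -2.9 91.4] | twist rad 0.0077 | delta in final-yaw frame [-0.7 -2.3 91.4]
small rim 84 z 99.0 centre [456.  105.8] res 0.0 handle n 18 az 191.9 rmax 82.9
large rim 123 z 46.3 centre [ 497.2 -158.1] res 0.0 handle n 73 az -14.2 rmax 90.7
```

>>> drive_tool(
  increments=[
    {"dx": 0,"dy": -0.001,"dz": 0.03,"twist": 0,"gripper": 0.085},
    {"dx": 0,"dy": 0,"dz": 0.03,"twist": 0,"gripper": 0.085},
    {"dx": 0,"dy": 0,"dz": 0.02,"twist": 0,"gripper": 0.085},
    {"dx": 0,"dy": 0,"dz": 0.012,"twist": 0,"gripper": 0.085},
    {"dx": 0,"dy": 0,"dz": 0,"twist": 0,"gripper": 0.085},
    {"dx": 0,"dy": 0,"dz": 0,"twist": 0,"gripper": 0.05},
    {"dx": 0,"dy": 0,"dz": 0,"twist": 0,"gripper": 0.05},
    {"dx": 0,"dy": 0,"dz": 0,"twist": 0,"gripper": 0.05},
    {"dx": 0,"dy": 0,"dz": 0,"twist": 0,"gripper": 0.05},
    {"dx": 0,"dy": 0,"dz": 0,"twist": 0,"gripper": 0.05},
    {"dx": 0,"dy": 0,"dz": 0,"twist": 0,"gripper": 0.05},
  ],
)

```text
t: 11.78
position: [447.8, 349.4, 42.6]
ee_rot: [-179.8, 0.1, -61.8]
contact_force: [-1.9, -1.7, 5.7]
grip_width: 64.5
grasp_force: 65.9
```

>>> drive_tool(
  increments=[
    {"dx": 0,"dy": 0,"dz": -0.015,"twist": 0,"gripper": 0.05},
    {"dx": 0,"dy": 0,"dz": -0.035,"twist": 0,"gripper": 0.05},
    {"dx": 0,"dy": 0,"dz": -0.035,"twist": 0,"gripper": 0.05},
    {"dx": 0,"dy": 0,"dz": -0.035,"twist": 0,"gripper": 0.05},
    {"dx": 0,"dy": 0,"dz": -0.035,"twist": 0,"gripper": 0.05},
    {"dx": 0.0335,"dy": 0.014,"dz": 0,"twist": 0,"gripper": 0.05},
    {"dx": 0.0335,"dy": 0.014,"dz": 0,"twist": 0,"gripper": 0.05},
    {"dx": 0.0335,"dy": 0.014,"dz": 0,"twist": 0,"gripper": 0.05},
    {"dx": 0.0335,"dy": 0.014,"dz": 0,"twist": 0,"gripper": 0.05},
    {"dx": 0.0335,"dy": 0.014,"dz": 0,"twist": 0,"gripper": 0.05},
    {"dx": 0.0335,"dy": 0.014,"dz": 0,"twist": 0,"gripper": 0.05},
    {"dx": 0.0335,"dy": 0.014,"dz": 0,"twist": 0,"gripper": 0.05},
    {"dx": 0.0335,"dy": 0.014,"dz": 0,"twist": 0,"gripper": 0.05},
    {"dx": 0.0335,"dy": 0.014,"dz": 0,"twist": 0,"gripper": 0.05},
    {"dx": 0.0335,"dy": 0.014,"dz": 0,"twist": 0,"gripper": 0.05},
    {"dx": 0.0335,"dy": 0.014,"dz": 0,"twist": 0,"gripper": 0.05},
    {"dx": 0.0335,"dy": 0.014,"dz": 0,"twist": 0,"gripper": 0.05},
    {"dx": 0.0335,"dy": 0.014,"dz": 0,"twist": 0,"gripper": 0.05},
    {"dx": 0.0335,"dy": 0.014,"dz": 0,"twist": 0,"gripper": 0.05},
  ],
)

```text
t: 13.37
position: [495.1, -159.3, 196.2]
ee_rot: [-179.9, -0.1, -61.9]
contact_force: [1.5, 1.0, -0.7]
grip_width: 64.1
grasp_force: 66.9
```

>>> drive_tool(
  increments=[
    {"dx": 0,"dy": 0,"dz": 0.01,"twist": -0.111,"gripper": 0.05},
    {"dx": 0,"dy": 0,"dz": 0.01,"twist": -0.111,"gripper": 0.05},
    {"dx": 0,"dy": 0,"dz": 0.01,"twist": -0.111,"gripper": 0.05},
    {"dx": 0,"dy": 0,"dz": 0.01,"twist": -0.111,"gripper": 0.05},
    {"dx": 0,"dy": 0,"dz": 0.01,"twist": -0.111,"gripper": 0.05},
    {"dx": 0,"dy": 0,"dz": 0.01,"twist": -0.111,"gripper": 0.05},
    {"dx": 0,"dy": 0,"dz": 0,"twist": 0,"gripper": 0.05},
    {"dx": 0,"dy": 0,"dz": 0,"twist": 0,"gripper": 0.05},
    {"dx": 0,"dy": 0,"dz": 0,"twist": 0,"gripper": 0.05},
  ],
)

```text
t: 14.12
position: [495.7, -157.5, 136.0]
ee_rot: [-180.0, -0.1, -23.8]
contact_force: [-0.3, -0.0, -1.6]
grip_width: 64.4
grasp_force: 66.9
```

Run:
```python
from h import *
go(495.6,-157.5,90,-24)
p=status.observe()["position"]; zb=p[2]-42
c=snap('scene','over1'); w=cloud(c).reshape(-1,3); w=w[~np.isnan(w[:,0])]; 
im=cv2.imread('pics/over1.png')[110:260,330:510]; cv2.imwrite('pics/over1_c.png',cv2.resize(im,None,fx=4,fy=4,interpolation=cv2.INTER_CUBIC))
meas(w,(496.,-158.),46,40,26,88,-14,'large'); meas(w,tuple(p[:2]),zb+72,33,zb+32,85,96,'med')
```

```text
t 14.1167 pos [ 495.7 -157.5  136. ] rot [-1.7996e+02 -1.3000e-01 -2.3840e+01] grip 64.4 66.9 F [-0.3 -0.  -1.6]
delta now-frame [-0.2  0.1 46. ] | twist rad 0.0027 | delta in final-yaw frame [-0.1  0.  46. ]
large rim 148 z 45.3 centre [ 494.3 -157.1] res 0.0 handle n 17 az -13.2 rmax 90.7
med rim 187 z 165.4 centre [ 493.9 -155.9] res 0.03 handle n 119 az 96.5 rmax 87.7
```

View pics/over1_c.png

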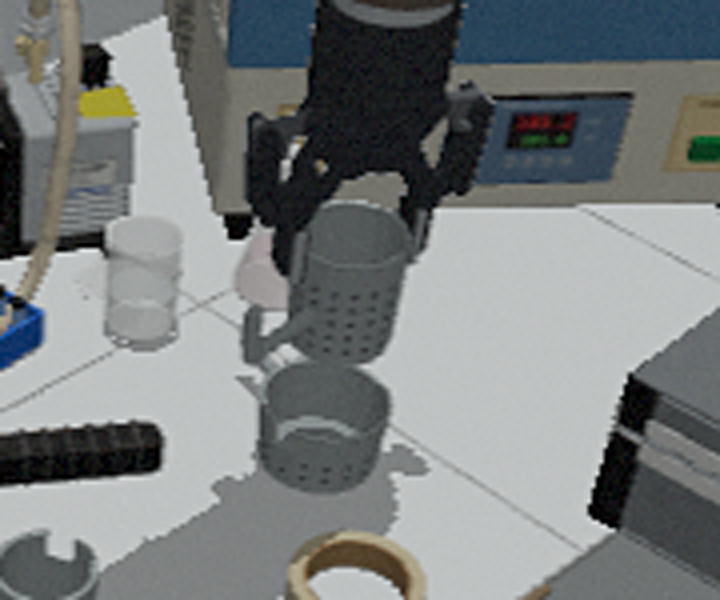

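The medium cup hangs over the large one, rim at 165 mm as expected, about 1 mm off centre, with its handle to the front-left at az 96.5°. The goal is ≈ 96°. Lowering.

>>> drive_tool(
  increments=[
    {"dx": 0.001,"dy": 0.001,"dz": 0.02,"twist": 0,"gripper": 0.05},
    {"dx": 0,"dy": 0,"dz": 0.02,"twist": 0,"gripper": 0.05},
    {"dx": 0,"dy": 0,"dz": 0.015,"twist": 0,"gripper": 0.05},
    {"dx": 0,"dy": 0,"dz": 0.008,"twist": 0,"gripper": 0.05},
    {"dx": 0,"dy": 0,"dz": 0.005,"twist": 0,"gripper": 0.05},
    {"dx": 0,"dy": 0,"dz": 0.003,"twist": 0,"gripper": 0.05},
    {"dx": 0,"dy": 0,"dz": 0.003,"twist": 0,"gripper": 0.05},
    {"dx": 0,"dy": 0,"dz": 0.003,"twist": 0,"gripper": 0.05},
    {"dx": 0,"dy": 0,"dz": 0,"twist": 0,"gripper": 0.05},
  ],
)

```text
t: 14.92
position: [495.7, -158.7, 57.9]
ee_rot: [-180.0, -0.0, -23.7]
contact_force: [-0.1, 0.1, -1.6]
grip_width: 64.1
grasp_force: 66.9
```

Below riding height (61.6) without force, so the bar is in the slot. Continuing to 46.6.

>>> drive_tool(
  increments=[
    {"dx": 0,"dy": 0,"dz": 0.003,"twist": 0,"gripper": 0.05},
    {"dx": 0,"dy": 0,"dz": 0.003,"twist": 0,"gripper": 0.05},
    {"dx": 0,"dy": 0,"dz": 0.002,"twist": 0,"gripper": 0.05},
    {"dx": 0,"dy": 0,"dz": 0.001,"twist": 0,"gripper": 0.05},
    {"dx": 0,"dy": 0,"dz": 0.001,"twist": 0,"gripper": 0.05},
    {"dx": 0,"dy": 0,"dz": 0,"twist": 0,"gripper": 0.05},
  ],
)

```text
t: 15.42
position: [495.5, -158.8, 47.6]
ee_rot: [180.0, 0.0, -23.7]
contact_force: [0.1, 0.5, -1.7]
grip_width: 64.3
grasp_force: 66.9
```

>>> drive_tool(
  increments=[
    {"dx": 0,"dy": 0,"dz": 0.001,"twist": 0,"gripper": 0.05},
    {"dx": 0,"dy": 0,"dz": 0,"twist": 0,"gripper": 0.066},
    {"dx": 0,"dy": 0,"dz": 0,"twist": 0,"gripper": 0.07},
    {"dx": 0,"dy": 0,"dz": 0,"twist": 0,"gripper": 0.085},
    {"dx": 0,"dy": 0,"dz": 0,"twist": 0,"gripper": 0.085},
    {"dx": 0,"dy": 0,"dz": 0,"twist": 0,"gripper": 0.085},
    {"dx": 0,"dy": 0,"dz": -0.01,"twist": 0,"gripper": 0.085},
    {"dx": 0,"dy": 0,"dz": -0.03,"twist": 0,"gripper": 0.085},
    {"dx": 0,"dy": 0,"dz": -0.035,"twist": 0,"gripper": 0.085},
    {"dx": 0,"dy": 0,"dz": -0.035,"twist": 0,"gripper": 0.085},
    {"dx": 0,"dy": 0,"dz": -0.035,"twist": 0,"gripper": 0.085},
    {"dx": 0,"dy": 0,"dz": 0,"twist": 0,"gripper": 0.085},
    {"dx": 0,"dy": 0,"dz": 0,"twist": 0,"gripper": 0.085},
  ],
)

```text
t: 16.5
position: [496.9, -158.8, 195.2]
ee_rot: [-179.8, -0.4, -23.7]
contact_force: [-0.3, -0.3, -1.4]
grip_width: 85.3
grasp_force: 0.0
```

Run:
```python
from h import *
for n in ("scene","top"):
    w=cloud(snap(n,n+'3')).reshape(-1,3); w=w[~np.isnan(w[:,0])]; print(n)
    meas(w,(494.,-157.),76,33,36,85,96,'med'); meas(w,(455.,105.),98,27,58,84,195,'small');meas(w,(494.,-157.),46,40,26,88,-14,'large')
go(455,105.5,190,-62)
```

```text
scene
med rim 154 z 75.3 centre [ 493.2 -159.6] res 0.0 handle n 100 az 96.8 rmax 88.0
small rim 143 z 97.7 centre [452.6 106.7] res 0.0 handle n 153 az 186.3 rmax 86.9
large rim 242 z 45.5 centre [ 495.1 -156.3] res 2.99 handle n 67 az -14.6 rmax 90.8
top
med rim 21 z 76.3 centre [ 496.5 -161.1] res 0.0 handle n 0 az None rmax 
small rim 90 z 99.0 centre [456. 106.] res 0.0 handle n 86 az 188.3 rmax 86.9
large rim 42 z 46.2 centre [ 497.6 -158.9] res 0.0 handle n 0 az None rmax 
t 16.6 pos [ 494.9 -158.6  191.8] rot [-1.7998e+02  3.0000e-02 -2.3740e+01] grip 85.2 0.0 F [ 0.4 -0.1 -1.3]
delta now-frame [-142.9 -225.7    1.9] | twist rad 0.6678 | delta in final-yaw frame [-251.9  -88.7    1.8]
```

The medium cup is home: rim at 75.3 mm, handle at 96.8°. The small cup is at ≈ (454.5, 106.3) with its handle at ≈ 187°. The goal is ≈ 207°, so +19.5°. Fetching it at the present yaw.

>>> drive_tool(
  increments=[
    {"dx": -0.0205,"dy": -0.0323,"dz": 0,"twist": 0,"gripper": 0.085},
    {"dx": -0.0205,"dy": -0.0323,"dz": 0,"twist": 0,"gripper": 0.085},
    {"dx": -0.0205,"dy": -0.0323,"dz": 0,"twist": 0,"gripper": 0.085},
    {"dx": -0.0205,"dy": -0.0323,"dz": 0,"twist": 0,"gripper": 0.085},
    {"dx": -0.0205,"dy": -0.0323,"dz": 0,"twist": 0,"gripper": 0.085},
    {"dx": -0.0205,"dy": -0.0323,"dz": 0,"twist": 0,"gripper": 0.085},
    {"dx": -0.0205,"dy": -0.0323,"dz": 0,"twist": 0,"gripper": 0.085},
    {"dx": 0,"dy": 0,"dz": 0.03,"twist": 0,"gripper": 0.085},
    {"dx": 0,"dy": 0,"dz": 0.03,"twist": 0,"gripper": 0.085},
    {"dx": 0,"dy": 0,"dz": 0,"twist": 0,"gripper": 0.085},
    {"dx": 0,"dy": 0,"dz": 0,"twist": 0,"gripper": 0.085},
    {"dx": 0,"dy": 0,"dz": 0,"twist": 0,"gripper": 0.085},
  ],
)

```text
t: 17.6
position: [455.8, 105.8, 132.4]
ee_rot: [180.0, -0.0, -23.7]
contact_force: [-0.2, 0.1, 0.9]
grip_width: 85.2
grasp_force: 0.0
```

Run:
```python
from h import *
go(454.5,106.3,74)
for n in ("scene","top"):
    w=cloud(snap(n,n+'4')).reshape(-1,3); w=w[~np.isnan(w[:,0])]; print(n)
    meas(w,(494.,-157.),76,33,36,85,96,'med'); meas(w,(455.,105.),98,27,58,84,187,'small');meas(w,(494.,-157.),46,40,26,88,-14,'large')
```

```text
t 17.6 pos [455.8 105.8 132.4] rot [ 1.7997e+02 -3.0000e-02 -2.3720e+01] grip 85.2 0.0 F [-0.2  0.1  0.9]
delta now-frame [-1.4  0.  58.4] | twist rad 0.0 | delta in final-yaw frame [-1.4  0.  58.4]
scene
med rim 154 z 75.0 centre [ 493.2 -159.9] res 0.0 handle n 97 az 96.6 rmax 87.9
small rim 146 z 97.6 centre [452.7 107. ] res 0.0 handle n 151 az 186.5 rmax 86.9
large rim 248 z 45.6 centre [ 495.2 -157.9] res 3.93 handle n 67 az -13.3 rmax 90.2
top
med rim 107 z 75.4 centre [ 496.4 -161.1] res 0.0 handle n 71 az 95.3 rmax 87.7
small rim 0 z  centre [455. 105.] res  handle n 70 az 187.7 rmax 86.3
large rim 132 z 46.7 centre [ 496.7 -156.4] res 0.27 handle n 71 az -15.7 rmax 90.3
```

>>> drive_tool(
  increments=[
    {"dx": -0.001,"dy": 0,"dz": 0.02,"twist": 0,"gripper": 0.085},
    {"dx": 0,"dy": 0,"dz": 0.02,"twist": 0,"gripper": 0.085},
    {"dx": 0,"dy": 0,"dz": 0.012,"twist": 0,"gripper": 0.085},
    {"dx": 0,"dy": 0,"dz": 0.006,"twist": 0,"gripper": 0.085},
    {"dx": 0,"dy": 0,"dz": 0,"twist": 0,"gripper": 0.085},
    {"dx": 0,"dy": 0,"dz": 0,"twist": 0,"gripper": 0.04},
    {"dx": 0,"dy": 0,"dz": 0,"twist": 0,"gripper": 0.04},
    {"dx": 0,"dy": 0,"dz": 0,"twist": 0,"gripper": 0.04},
    {"dx": 0,"dy": 0,"dz": 0,"twist": 0,"gripper": 0.04},
    {"dx": 0,"dy": 0,"dz": 0,"twist": 0,"gripper": 0.04},
    {"dx": 0,"dy": 0,"dz": 0,"twist": 0,"gripper": 0.04},
    {"dx": 0,"dy": 0,"dz": 0,"twist": 0,"gripper": 0.04},
  ],
)

```text
t: 18.7
position: [455.2, 106.7, 75.5]
ee_rot: [-179.9, -0.1, -23.7]
contact_force: [-0.3, -0.4, 5.8]
grip_width: 52.3
grasp_force: 62.4
```

```bash
python3 -c "
from h import *
go(495.5,-159.5,200,-4.7)"
```

```text
t 18.7 pos [455.2 106.7  75.5] rot [-1.7989e+02 -1.2000e-01 -2.3690e+01] grip 52.3 62.4 F [-0.3 -0.4  5.8]
delta now-frame [ 144.1  227.3 -124.7] | twist rad -0.3314 | delta in final-yaw frame [  62.   262.  -124.5]
```

>>> drive_tool(
  increments=[
    {"dx": 0,"dy": 0,"dz": -0.015,"twist": 0,"gripper": 0.04},
    {"dx": 0,"dy": 0,"dz": -0.035,"twist": 0,"gripper": 0.04},
    {"dx": 0,"dy": 0,"dz": -0.035,"twist": 0,"gripper": 0.04},
    {"dx": 0,"dy": 0,"dz": -0.035,"twist": 0,"gripper": 0.04},
    {"dx": 0.018,"dy": 0.0284,"dz": 0,"twist": 0,"gripper": 0.04},
    {"dx": 0.018,"dy": 0.0284,"dz": 0,"twist": 0,"gripper": 0.04},
    {"dx": 0.018,"dy": 0.0284,"dz": 0,"twist": 0,"gripper": 0.04},
    {"dx": 0.018,"dy": 0.0284,"dz": 0,"twist": 0,"gripper": 0.04},
    {"dx": 0.018,"dy": 0.0284,"dz": 0,"twist": 0,"gripper": 0.04},
    {"dx": 0.018,"dy": 0.0284,"dz": 0,"twist": 0,"gripper": 0.04},
    {"dx": 0.018,"dy": 0.0284,"dz": 0,"twist": 0,"gripper": 0.04},
    {"dx": 0.018,"dy": 0.0284,"dz": 0,"twist": 0,"gripper": 0.04},
    {"dx": 0,"dy": 0,"dz": 0,"twist": -0.11,"gripper": 0.04},
    {"dx": 0,"dy": 0,"dz": 0,"twist": -0.11,"gripper": 0.04},
    {"dx": 0,"dy": 0,"dz": 0,"twist": -0.11,"gripper": 0.04},
    {"dx": 0,"dy": 0,"dz": 0,"twist": 0,"gripper": 0.04},
    {"dx": 0,"dy": 0,"dz": 0,"twist": 0,"gripper": 0.04},
    {"dx": 0,"dy": 0,"dz": 0,"twist": 0,"gripper": 0.04},
  ],
)

```text
t: 20.2
position: [494.6, -159.4, 194.1]
ee_rot: [-180.0, -0.0, -4.9]
contact_force: [-0.5, 0.0, -1.5]
grip_width: 52.2
grasp_force: 63.2
```

Run:
```python
from h import *
go(495.5,-159.5,200,-4.7)
p=status.observe()["position"]; zb=p[2]-75.5
c=snap('scene','over2'); w=cloud(c).reshape(-1,3); w=w[~np.isnan(w[:,0])]
meas(w,(494.,-159.),76,33,36,85,96,'med'); meas(w,tuple(p[:2]-[2,0]),zb+98,27,zb+58,84,206,'small')
im=cv2.imread('pics/over2.png')[60:260,330:530]; cv2.imwrite('pics/over2_c.png',cv2.resize(im,None,fx=3,fy=3,interpolation=cv2.INTER_CUBIC))
```

```text
t 20.2 pos [ 494.6 -159.4  194.1] rot [-1.7999e+02 -3.0000e-02 -4.9400e+00] grip 52.2 63.2 F [-0.5  0.  -1.5]
delta now-frame [ 0.9  0.  -5.9] | twist rad -0.0041 | delta in final-yaw frame [ 0.9  0.  -5.9]
med rim 148 z 75.1 centre [ 493.2 -160. ] res 0.0 handle n 99 az 96.8 rmax 87.9
small rim 131 z 216.4 centre [ 491.9 -158.4] res 0.38 handle n 155 az 205.6 rmax 86.9
```

View pics/over2_c.png

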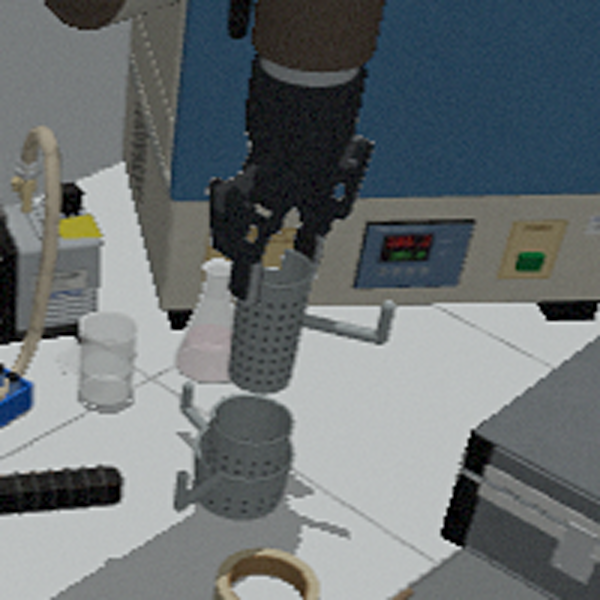

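The small cup hangs above the nest, rim at 216 mm as expected, with its handle to the right and front at az 205.6° (goal 206.8°). It is about 2 mm off centre. Correcting and lowering.

>>> drive_tool(
  increments=[
    {"dx": 0.0014,"dy": 0.0015,"dz": 0,"twist": -0.015,"gripper": 0.04},
    {"dx": 0,"dy": 0,"dz": 0.02,"twist": 0,"gripper": 0.04},
    {"dx": 0,"dy": 0,"dz": 0.02,"twist": 0,"gripper": 0.04},
    {"dx": 0,"dy": 0,"dz": 0.02,"twist": 0,"gripper": 0.04},
    {"dx": 0,"dy": 0,"dz": 0.015,"twist": 0,"gripper": 0.04},
    {"dx": 0,"dy": 0,"dz": 0.008,"twist": 0,"gripper": 0.04},
    {"dx": 0,"dy": 0,"dz": 0.005,"twist": 0,"gripper": 0.04},
    {"dx": 0,"dy": 0,"dz": 0.003,"twist": 0,"gripper": 0.04},
    {"dx": 0,"dy": 0,"dz": 0.003,"twist": 0,"gripper": 0.04},
    {"dx": 0,"dy": 0,"dz": 0.003,"twist": 0,"gripper": 0.04},
    {"dx": 0,"dy": 0,"dz": 0,"twist": 0,"gripper": 0.04},
  ],
)

```text
t: 21.17
position: [496.0, -161.1, 96.9]
ee_rot: [-180.0, -0.0, -4.0]
contact_force: [1.6, -0.4, -1.0]
grip_width: 52.0
grasp_force: 63.2
```

>>> drive_tool(
  increments=[
    {"dx": 0,"dy": 0,"dz": 0.002,"twist": 0,"gripper": 0.04},
    {"dx": 0,"dy": 0,"dz": 0.002,"twist": 0,"gripper": 0.04},
    {"dx": 0,"dy": 0,"dz": 0.002,"twist": 0,"gripper": 0.04},
    {"dx": 0,"dy": 0,"dz": 0.002,"twist": 0,"gripper": 0.04},
    {"dx": 0,"dy": 0,"dz": 0,"twist": 0,"gripper": 0.04},
  ],
)

```text
t: 21.58
position: [495.7, -161.1, 88.4]
ee_rot: [-180.0, 0.0, -4.0]
contact_force: [-0.4, 0.2, -0.7]
grip_width: 52.3
grasp_force: 63.2
```

In the slot. A few millimetres more, then release and rise.

>>> drive_tool(
  increments=[
    {"dx": 0,"dy": 0,"dz": 0.002,"twist": 0,"gripper": 0.04},
    {"dx": 0,"dy": 0,"dz": 0.0015,"twist": 0,"gripper": 0.04},
    {"dx": 0,"dy": 0,"dz": 0.001,"twist": 0,"gripper": 0.04},
    {"dx": 0,"dy": 0,"dz": 0,"twist": 0,"gripper": 0.04},
    {"dx": 0,"dy": 0,"dz": 0,"twist": 0,"gripper": 0.054},
    {"dx": 0,"dy": 0,"dz": 0,"twist": 0,"gripper": 0.06},
    {"dx": 0,"dy": 0,"dz": 0,"twist": 0,"gripper": 0.085},
    {"dx": 0,"dy": 0,"dz": 0,"twist": 0,"gripper": 0.085},
    {"dx": 0,"dy": 0,"dz": 0,"twist": 0,"gripper": 0.085},
    {"dx": 0,"dy": 0,"dz": 0,"twist": 0,"gripper": 0.085},
    {"dx": 0,"dy": 0,"dz": -0.01,"twist": 0,"gripper": 0.085},
    {"dx": 0,"dy": 0,"dz": -0.03,"twist": 0,"gripper": 0.085},
    {"dx": 0,"dy": 0,"dz": -0.03,"twist": 0,"gripper": 0.085},
    {"dx": 0,"dy": 0,"dz": -0.03,"twist": 0,"gripper": 0.085},
    {"dx": 0,"dy": 0,"dz": -0.03,"twist": 0,"gripper": 0.085},
    {"dx": 0,"dy": 0,"dz": 0,"twist": 0,"gripper": 0.085},
    {"dx": 0,"dy": 0,"dz": 0,"twist": 0,"gripper": 0.085},
    {"dx": 0,"dy": 0,"dz": 0,"twist": 0,"gripper": 0.085},
  ],
)

```text
t: 23.08
position: [495.4, -161.0, 214.4]
ee_rot: [-180.0, 0.0, -4.0]
contact_force: [0.2, -0.3, -0.5]
grip_width: 85.1
grasp_force: 0.0
```

Run:
```python
from h import *
go(495.5,-159.5,200)
c=snap('scene','end'); w=cloud(c).reshape(-1,3); w=w[~np.isnan(w[:,0])]
meas(w,(494.,-159.),106,27,66,84,206,'small'); meas(w,(494.,-159.),76,33,36,85,96,'med'); meas(w,(494.,-158.),46,40,26,88,-14,'large')
im=cv2.imread('pics/end.png')[110:260,330:530]; cv2.imwrite('pics/end_c.png',cv2.resize(im,None,fx=4,fy=4,interpolation=cv2.INTER_CUBIC))
```

```text
t 23.0833 pos [ 495.4 -161.   214.4] rot [-179.97    0.     -3.97] grip 85.1 0.0 F [ 0.2 -0.3 -0.5]
delta now-frame [-0.  -1.5 14.4] | twist rad 0.0 | delta in final-yaw frame [-0.1 -1.5 14.4]
small rim 115 z 105.4 centre [ 493.6 -160.7] res 0.0 handle n 126 az 206.0 rmax 86.8
med rim 200 z 75.5 centre [ 493.9 -161.6] res 2.53 handle n 90 az 97.3 rmax 87.5
large rim 185 z 45.6 centre [ 496.8 -162.4] res 2.75 handle n 66 az -10.7 rmax 89.2
```

View pics/end_c.png

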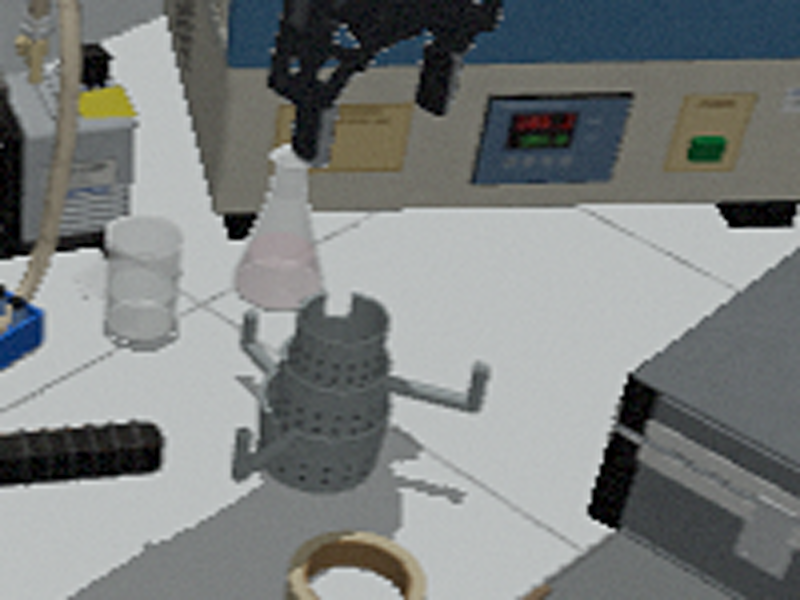

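The picture shows the nest upright with rims at about 46, 76 and 106 mm and three clear handles at (250,330), (245,455) and (440,390). The gripper is well clear above. Handing in.

```bash
python3 -c "
from h import *
print(ticket.hand_in())"
```

```text
the job is handed in; nothing more can be done
None
```

The three cups are nested upright on the bench with each handle in its slot, and the job was handed in at about 23 s of the 72 s allowed. The last view put the rims at about 46, 76 and 105 mm (46, 76 and 106 if fully home), but the hand-in returned no verdict.

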